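Hang the tube holder and wind the slant stand back to 20 degrees

ROBOT

A 7-joint arm with a two-finger parallel gripper is mounted at the origin on a cart in front of the work surface, level with it; the furniture and walls round the work are solid. World frame = base frame: x ahead of the robot, y to its left, z up, the work surface at z = 0. Lengths are in m, angles in rad, forces in N, time in s.
With the tool pointing down it reaches from about 0.425 to 0.925 m from the base axis. Payload 6.8 kg.
Tool frame: the origin (TCP) lies on the front face of the gripper's body, between the roots of the fingers; the fingertips stand 73 mm ahead of it and the grasp point (between the pads) lies 54 mm ahead of it (env.nose_length is the distance from the TCP to the fingertips, in m); z points along the fingers, y is the line along which they close (so a half turn about z gives the same grasp; the last joint's range is limited). The gripper opens to 85 mm and grips with 20 to 120 N. Pads are 22 mm wide; open, the fingers measure 114 mm over their backs; the gripper's body (76 mm by 85 mm) begins 54 mm behind the grasp point. The pads swing forward as they close: fully open they stand 13 mm farther back than shut.
Start: joints at [1.024, 0.477, 0.022, 1.555, -0.011, 1.109, -0.083], TCP at [0.287, -0.611, 0.304] pointing down, gripper open.
Joint ranges: [-2.96, 2.96], [-0.34, 2.1], [-1.41, 1.46], [0.24, 2.44], [-1.37, 4.51], [0.17, 1.92], [-2.96, 2.96]. Speed limits (rad/s): [2.39, 2.39, 3.14, 3.14, 3.14, 3.14, 3.14].

INTERFACE

Orientations are given as a unit quaternion [w, x, y, z].
In Python, from cell import env, kin, camera, calibration, job gives the robot as it stands. The module is installed in compiled form; this text tells all that it offers. Calls block until the motion is done:
- env.reach(position, orientation): joint-space move of the TCP to a pose.
- env.movel(position, velocity=0.15, rot=None, stop_force=None): straight line of the TCP; rot=None keeps the orientation; velocity is the mean speed in m/s. With stop_force (N) it stops when the force on the tool has changed by that much, and returns True; else False.
- env.goto_joints(angles): joint-space move.
- env.grip(opening, f_grip=None): finger opening in m; f_grip is the grip in N (None keeps the last); returns when the fingers have stopped.
- env.dwell(seconds).
- kin.inverse_kinematics(position, orientation): joint angles nearest the present ones, or None.
- env.get_state(): the state.
- camera(name): name is "scene" or "side" or "wrist"; returns (picture, depth): 480x640x3 uint8, blue, green, red; 480x640 float32, m along the optical axis (not along the pixel's ray), 0 where there is no reading.
- calibration(name): a dict with "fx", "fy", "cx", "cy" (pixels), "k1" (the pictures are not rectified: a ray, as slopes to the right and down, at radius r is drawn at 1 + k1 r^2 times it, then the intrinsics apply), "rvec" (rotation vector, rad) and "tvec" (3), from world to camera coordinates, as OpenCV has them. Camera axes: x right, y down, z forward; pixel columns grow to the right and rows downward; lengths in m; the calibration is good to about 2 mm. A picture is of the moment at which its call begins: read the wrist's pose just before it. calibration takes no time and is no camera call; for the wrist camera it gives the pose at the moment of the call.
A pose or a line that the arm cannot do raises env.PlanningError and nothing moves.
- job.job_done(): hands the job in; it is judged then, once.
The state is a dict: "time": time; "qpos": joint angles; "joint_velocities": joint speeds; "joint_torque": joint torques, N m; "tcp_pos": TCP position; "orientation": TCP orientation; "force": force on the tool from outside, world axes, zero at the start; "torque": the same for the moment, N m; "opening": finger opening in m; "gripper_force": force on a finger pad.
Only numpy, scipy, OpenCV 4.12 (cv2) and the standard library are available. Lean on these libraries where they do the work, as an engineer would, in place of code of your own. Each camera call takes 0.05 s, during which the arm holds its last target. There are 200 camera calls.

TASK

Set the two agar tubes to slant: hang the blue tube holder on the upper row of slots of the upright slotted panel, both hooks in and down until it is fully home, and let go of it. Then wind the handwheel (clockwise leans the panel back) until the panel has gone from upright to 20 degrees, the next long white mark on the drum at the red pointer. Never tip the tubes past 45 degrees, and leave the media bottle, the beaker and the dropper bottle standing where they are.

Things in the scene. Friction and masses are not known exactly. Their poses are not given: they have to be found in the camera images.
- holder_grip (a point): Centre of the white grip of the loose blue tube holder: a block 36 mm along x, 24 mm along y, 44 mm high (z). It is 146 mm above the holder's foot, 31 mm in front of its back face, and 51 mm above point holder_hooks. Axes: z up, +x out of the holder's back, where the hooks are, y along its width. Take it from above, fingers closing along y.
- holder_foot (a point): Middle of the underside of the holder's back face (same axes). The holder is 100 mm wide (y) and reaches 66 mm to -x and 118 mm up; it stands on the worktop at the start. Two orange-capped tubes are fixed in it at y = +-28 mm, cap tops 122 mm up, below the grip. About 0.3 kg in all.
- holder_hooks (a point): On the holder's back face, midway between its 2 steel hook tabs, level with the underside of their necks, 95 mm above the foot (same axes). Tabs at y = +-35 mm, 6 mm wide, standing out 12.6 mm in +x: neck 10 mm high, then a 5 mm thick lip reaching 10 mm below the neck (tab 20 mm high over all). 7.6 mm are free between back face and lip for the 5 mm panel.
- seat (a point): On the tilting panel's front face, midway between the 2 slots of its upper row, level with their lower edge. Axes turn with the panel: +x through it to the rear, y along its width, z up along it. Slots at y = +-35 mm, 11 mm wide, 28 mm high. Home: holder_hooks at this point (up to 2.5 mm in front). Push the tabs in along +x with holder_hooks 14 mm above it, then lower 14 mm.
- pivot (a point): Middle of the panel's pivot axis (along y), 107 mm below the seat and 2.5 mm behind the front face. The panel is a 5 mm plate, 130 mm wide; its top edge is 150 mm above the pivot. It has 3 rows of 2 slots, 48 mm apart; in the lower rows the holder would foul the base.
- panel (a joint): Lean of the slotted panel, rad: 0 upright, + leaning back, away from the robot; starts within 3 degrees of upright; 20 degrees = 0.349. Moved only by the handwheel (self-locking worm). A black drum, radius 45 mm, on its shaft beside the gearbox has white marks every 5 degrees, long ones at 0, 20, 40, read at a fixed red pointer at its upper front.
- crank (a joint): Handwheel angle, rad, growing clockwise seen from above. panel = crank / 72: the panel leans back 5 degrees a turn, no backlash; 20 degrees is crank = 25.13. At whole turns the handle stands at the front of the wheel (-x of point crank_axis). It takes about 0.06 N m (1.6 N at the handle) and stays where it is left.
- crank_axis (a point): On the upright axis of the handwheel, level with the middle of its handle, 158 mm above the worktop. The wheel is an aluminium disc, 100 mm across, on the white gearbox at the left (+y) end of the stand; its top is 26 mm below this point. Axes of the stand: x to its rear, y left, z up. The stand is fixed to the worktop; its place and yaw vary.
- handle (a point): Middle of the handwheel's upright black handle, 38 mm from the wheel's axis, 22 mm in diameter, 45 mm high (ends 19 mm above this point). It spins freely on its pin, so it can be held with a fixed wrist while it is carried round the circle.
- bottle: Loose clear media bottle with teal cap, 84 mm across, 153 mm high; origin under its foot. Leave alone.
- beaker: Loose plastic beaker, 96 mm across, 100 mm high; origin under its foot. Leave alone.
- dropper: Loose white dropper bottle, 38 mm across, 90 mm high; origin under its foot. Leave alone.
- centrifuge_front (a point): Foot of the front face, at its middle, of the cream bench centrifuge that stands fixed between the holder's starting place and the stand: 265 mm wide (y), 345 mm deep behind this face (x), 193 mm high at the front and 226 mm at the rear. Carry the holder round in front of it or well above it.

How it is judged:
By the outcome, as a careful person would: the job done as asked, in the order asked, and still so for the second after the job is handed in, with the robot touching nothing.
It also fails if it takes over 72 s, if anything falls off the work surface, if the arm or the gripper's body presses on something with over 40 N, if the wrist force passes 120 N, or if a joint passes its speed limit or range.

## Working session

There is one attempt and no reset: what is moved stays moved. The work goes in short steps, each a Python script; the robot and the scene stay as the last script left them, time stands still between calls to the robot, and variables do not carry over. Pictures are saved under pics/ and viewed, at most 10 in all, crops included, and the job is handed in when it is done.

```bash
mkdir -p pics; ls; python3 - <<'E'
from cell import env,camera,calibration
import cv2,numpy as np
ims=[]
for n in ("scene","side","wrist"):
    p,d=camera(n); c=calibration(n); np.savez(f"pics/{n}0.npz",p=p,d=d,**c)
    cv2.imwrite(f"pics/{n}0.png",p); print(n,{k:np.round(v,4).tolist() for k,v in c.items()})
s=env.get_state();print(s['time'],s['tcp_pos'],s['orientation'],env.nose_length)
E
```

```text
pics
scene {'fx': 450.7443, 'fy': 450.7443, 'cx': 313.0012, 'cy': 243.5903, 'k1': -0.0884, 'rvec': [2.3203, -0.7211, 0.2774], 'tvec': [-0.4295, 0.3396, 1.301]}
side {'fx': 519.5726, 'fy': 519.5726, 'cx': 320.8838, 'cy': 234.8364, 'k1': -0.1469, 'rvec': [0.3187, -2.5985, 1.5122], 'tvec': [0.5748, 0.1346, 1.3995]}
wrist {'fx': 365.2336, 'fy': 365.2336, 'cx': 323.354, 'cy': 241.7056, 'k1': -0.0596, 'rvec': [-2.4099, 1.5306, 0.2547], 'tvec': [-0.6737, -0.0422, 0.3808]}
0.15 [ 0.28662976 -0.61075025  0.30315638] [-6.64463209e-04  9.76026672e-01  2.17649854e-01 -1.88945795e-04] 0.0726
```

View pics/scene0.png

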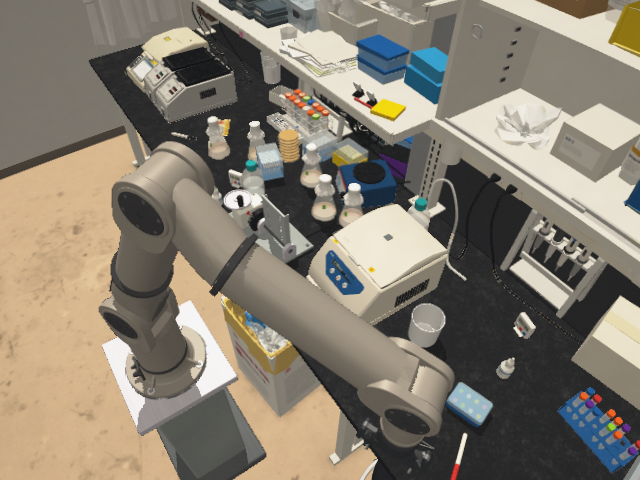

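View pics/side0.png

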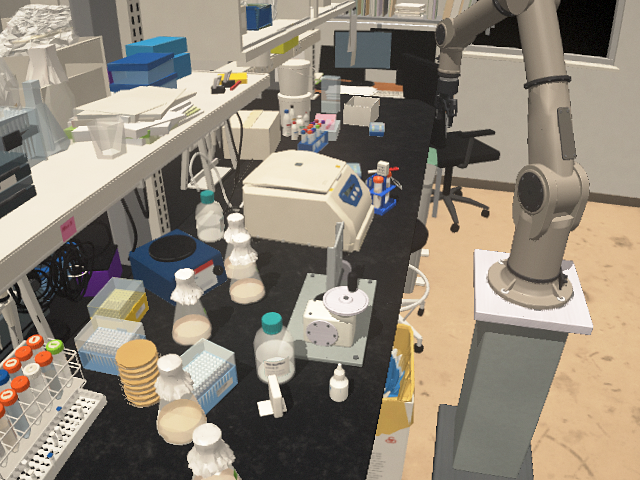

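Side view: stand with wheel at about (346,300), panel at (337,255), holder at (383,190) right of the centrifuge (310,195), media bottle (275,350), dropper (339,383). In the scene view the holder is hidden by the arm, the stand is at (275,230) and the beaker at (427,325).

```bash
cat > h.py <<'E'
import numpy as np,cv2
from cell import env,kin,camera,calibration
from scipy.spatial.transform import Rotation as R
def rays(c,uv):
    uv=np.atleast_2d(np.asarray(uv,float)); y=(uv-[c['cx'],c['cy']])/[c['fx'],c['fy']]
    x=y.copy()
    for _ in range(20): x=y/(1+c['k1']*(x**2).sum(1,keepdims=True))
    M=cv2.Rodrigues(np.asarray(c['rvec'],float))[0]
    d=np.c_[x,np.ones(len(x))]; return -M.T@np.asarray(c['tvec']).ravel(), d@M   # origin, dirs with unit optical depth
def onplane(c,uv,z):
    o,d=rays(c,uv); return o+d*((z-o[2])/d[:,2])[:,None]
def cloud(c,dep,mask):
    v,u=np.nonzero(mask&(dep>0)); o,d=rays(c,np.c_[u,v]); return o+d*dep[v,u][:,None]
def tri(c1,p1,c2,p2):
    o1,d1=rays(c1,p1);o2,d2=rays(c2,p2);d1=d1[0];d2=d2[0]
    s=np.linalg.lstsq(np.c_[d1,-d2],o2-o1,rcond=None)[0]
    a,b=o1+s[0]*d1,o2+s[1]*d2; return (a+b)/2,np.linalg.norm(a-b)
def load(n):
    z=np.load(f'pics/{n}.npz'); return z['p'],z['d'],{k:(float(z[k]) if z[k].ndim==0 else z[k]) for k in ('fx','fy','cx','cy','k1','rvec','tvec')}
def snap(n,tag):
    c=calibration(n); p,d=camera(n); np.savez(f'pics/{tag}.npz',p=p,d=d,**c); cv2.imwrite(f'pics/{tag}.png',p); return p,d,c
def down(yaw):  # tool down, tool y (closing line) along world direction yaw
    y=np.array([np.cos(yaw),np.sin(yaw),0]);z=np.array([0,0,-1.]);q=R.from_matrix(np.c_[np.cross(y,z),y,z]).as_quat(); return q[[3,0,1,2]]
E
python3 - <<'E'
from h import *
p,d,c=load('side0'); 
def crop(x,y,w,h,s): return cv2.resize(p[y:y+h,x:x+w],None,fx=s,fy=s,interpolation=cv2.INTER_CUBIC)
a=crop(280,210,100,150,4)
b=crop(350,150,60,75,4)
o=np.zeros((600,640,3),np.uint8); o[:600,:400]=a;o[:300,400:]=b
cv2.imwrite('pics/c0.png',o)
hs=cv2.cvtColor(p,cv2.COLOR_BGR2HSV)
for n,(u,v) in dict(wheel=(346,300),holder=(383,185),bottle=(272,320),drop=(339,368),cent=(310,165)).items():
    m=np.zeros(d.shape,bool);m[v,u]=1; print(n,cloud(c,d,m).round(3))
E
```

```text
wheel [[0.446 0.37  0.136]]
holder [[ 0.464 -0.357  0.087]]
bottle [[0.57  0.494 0.153]]
drop [[0.427 0.522 0.083]]
cent [[ 0.664 -0.152  0.219]]
```

View pics/c0.png

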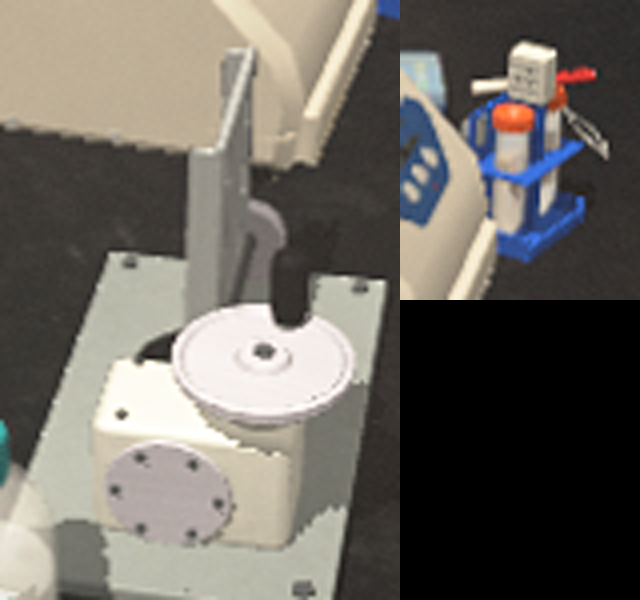

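View pics/wrist0.png

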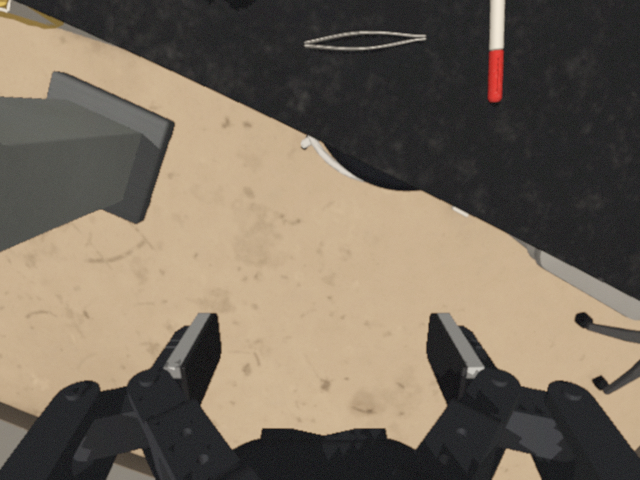

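The side crop shows the wheel with its handle toward the robot (side px ~353,281). The holder stands at about (383,190), with white grip and orange caps. The wrist view doesn't see the holder. I'll move the wrist camera over the holder.

```bash
python3 - <<'E'
from h import *
s=env.get_state(); c=calibration('wrist')
o,d=rays(c,[[c['cx'],c['cy']]]); q=s['orientation'];T=R.from_quat(np.r_[q[1:],q[0]])
print('cam in tool',T.inv().apply(o-s['tcp_pos']),'axis',T.inv().apply(d[0]))
off=T.inv().apply(o-s['tcp_pos']); ax=T.inv().apply(d[0])
# put optical axis over holder
for yaw in (np.pi/2,-np.pi/2,0.3,-.3,np.pi):
  for base in ([.46,-.36,.08],):
    qq=down(yaw); TT=R.from_quat(np.r_[qq[1:],qq[0]])
    pos=np.array(base)-TT.apply(off)-TT.apply(ax)*0.42
    print(yaw,pos,kin.inverse_kinematics(pos,qq))
E
```

```text
cam in tool [ 0.08266595 -0.00054426 -0.07000412] axis [-3.21684341e-01 -1.17645438e-05  9.46846970e-01]
1.5707963267948966 [ 0.40755853 -0.3594508   0.40767161] [ 1.09869404  0.22495221 -0.57989149  1.70565645  0.12918021  1.24932342
  2.06021294]
-1.5707963267948966 [ 0.51244147 -0.3605492   0.40767161] [ 0.50107784  0.32229497  0.01654871  1.54725819 -0.00548436  1.27208486
 -1.05240771]
0.3 [ 0.44502716 -0.30973845  0.40767161] [ 0.814859    0.19813892 -0.3754484   1.7188361   0.07641941  1.23899771
  0.72116621]
-0.3 [ 0.47602219 -0.31006305  0.40767161] [ 0.68100077  0.23377331 -0.25799045  1.66855212  0.06237597  1.24732548
  0.10988246]
3.141592653589793 [ 0.4594508  -0.41244147  0.40767161] [ 0.36816727  0.31187206  0.34333691  1.58722623 -0.10865664  1.26135107
 -2.41225451]
```

```bash
python3 - <<'E'
from h import *
q=down(-np.pi/2)
env.reach([.49,-.42,.40],q); snap('wrist','w1'); 
env.movel([.49,-.30,.40],velocity=.3); snap('wrist','w2'); snap('scene','s1')
print(env.get_state()['time'])
a=np.hstack([cv2.resize(cv2.imread(f'pics/{n}.png'),(400,300)) for n in('w1','w2')])
b=cv2.imread('pics/w2.png')
cv2.imwrite('pics/v1.png',a)
E
```

```text
1.9833
```

View pics/v1.png

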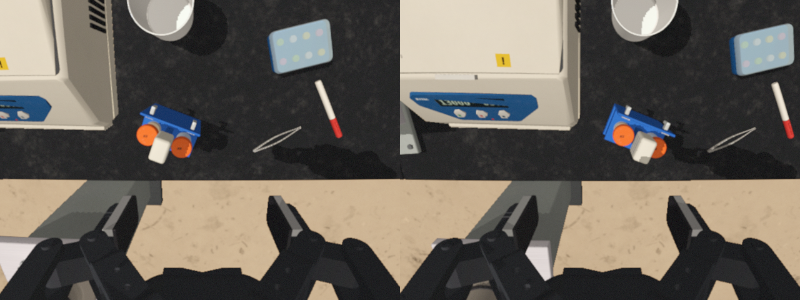

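Both wrist views show the holder upright, hooks at the back (away from the robot), orange caps at about (147,135)/(181,147) in the left half and (624,135)/(658,148) in the right half; the grip is in front of them. Measuring caps, grip, back plane and stand.

```bash
python3 - <<'E'
from h import *
P={}
for t in('w1','w2'):
    p,d,c=load(t); hs=cv2.cvtColor(p,cv2.COLOR_BGR2HSV)
    m=cv2.inRange(hs,(3,150,120),(16,255,255)); m[290:]=0
    n,l,st,ce=cv2.connectedComponentsWithStats(m)
    big=sorted([i for i in range(1,n) if st[i,4]>150],key=lambda i:ce[i,0])
    print(t,[(ce[i].round(1),st[i,4]) for i in big])
    for i in big:
        X=cloud(c,d,l==i); X=X[X[:,2]>.11]; top=X[X[:,2]>np.percentile(X[:,2],95)-.005]
        print('  cap',X.mean(0).round(4),'topbox mid',(top.min(0)+top.max(0))/2)
    mk=np.zeros(d.shape,bool); u0,v0=(180,150) if t=='w1' else (330,150); mk[v0:290,u0:u0+160]=1
    X=cloud(c,d,mk); 
    G=X[X[:,2]>.155]; (cx,w,a)=cv2.minAreaRect(G[:,:2].astype(np.float32)); print('  grip',len(G),cx,w,a,np.percentile(G[:,2],[5,50,95]))
    b=cv2.inRange(hs,(105,150,60),(125,255,255))>0
    B=cloud(c,d,mk&b); T=B[(B[:,2]>.105)]; 
    r=cv2.minAreaRect(T[:,:2].astype(np.float32)); print('  bluetop',len(T),r,T[:,2].max())
E
```

```text
w1 [(array([234.3, 215.2]), np.int32(897)), (array([289.9, 235.3]), np.int32(868))]
  cap [ 0.4807 -0.3335  0.1216] topbox mid [ 0.4794904  -0.33334483  0.12111157]
  cap [ 0.4597 -0.3874  0.1217] topbox mid [ 0.4588799  -0.38744864  0.12108659]
  grip 1131 (0.4692326486110687, -0.3608417212963104) (0.02490273118019104, 0.035363223403692245) 69.15347290039062 [0.15895765 0.16753269 0.16889543]
  bluetop 624 ((0.4892759323120117, -0.36852720379829407), (0.09942314773797989, 0.01875574328005314), 68.60272216796875) 0.11992259174847841
w2 [(array([357.1, 215.9]), np.int32(905)), (array([415.1, 237.2]), np.int32(502))]
  cap [ 0.4804 -0.3335  0.1217] topbox mid [ 0.47897542 -0.33383878  0.12129148]
  cap [ 0.4585 -0.3921  0.1218] topbox mid [ 0.45866516 -0.3918762   0.12144597]
  grip 1182 (0.46897920966148376, -0.3600926101207733) (0.02474113740026951, 0.036384306848049164) 67.779052734375 [0.15780009 0.16748431 0.16885657]
  bluetop 491 ((0.4960879683494568, -0.3706192374229431), (0.09905511140823364, 0.004463230725377798), 68.42172241210938) 0.1197882901908589
```

```bash
python3 - <<'E'
from h import *
for t in('side0','s1'):
    p,d,c=load(t)
    X=cloud(c,d,np.ones(d.shape,bool)).reshape(-1,3)
    X=X[(X[:,0]>.35)&(X[:,0]<.68)&(X[:,1]>.03)&(X[:,1]<.44)&(X[:,2]<.35)]
    for lo,hi in((.003,.02),(.125,.14),(.142,.185),(.19,.24),(.24,.3)):
        Y=X[(X[:,2]>lo)&(X[:,2]<hi)]
        if len(Y)>5: print(t,lo,hi,len(Y),'rect',np.round(np.r_[cv2.minAreaRect(Y[:,:2].astype(np.float32))[0],cv2.minAreaRect(Y[:,:2].astype(np.float32))[1],cv2.minAreaRect(Y[:,:2].astype(np.float32))[2]],3),'z',Y[:,2].mean().round(3),Y[:,2].max().round(3))
q0=env.get_state()
# candidate tilted camera poses toward panel
off=np.array([.0827,-.0005,-.07]);ax=np.array([-.3217,0,.9468])
for tilt in(0,10,20,30,40):
  for yw in (0,15,-15):
    TT=R.from_euler('z',yw,degrees=True)*R.from_euler('y',-tilt,degrees=True)*R.from_quat(np.r_[down(np.pi/2)[1:],down(np.pi/2)[0]])
    pos=np.array([.53,.25,.17])-TT.apply(off)-TT.apply(ax)*.33
    qq=TT.as_quat()[[3,0,1,2]]; k=kin.inverse_kinematics(pos,qq); print(tilt,yw,pos.round(3),TT.apply(ax).round(2),k is not None)
E
```

```text
side0 0.003 0.02 3725 rect [0.515 0.235 0.33  0.409 0.069] z 0.014 0.02
side0 0.125 0.14 1155 rect [ 0.488  0.283  0.1    0.279 25.881] z 0.131 0.14
side0 0.142 0.185 429 rect [ 0.493  0.241  0.057  0.216 20.139] z 0.164 0.185
side0 0.19 0.24 121 rect [0.508 0.201 0.02  0.133 2.975] z 0.197 0.202
s1 0.003 0.02 2199 rect [ 0.515  0.235  0.408  0.33  89.964] z 0.013 0.02
s1 0.125 0.14 444 rect [ 0.476  0.272  0.1    0.288 18.209] z 0.13 0.14
s1 0.142 0.185 288 rect [ 0.492  0.235  0.055  0.21  20.355] z 0.163 0.185
s1 0.19 0.24 94 rect [0.506 0.196 0.02  0.129 2.577] z 0.196 0.204
0 0 [0.507 0.25  0.412] [ 0.32 -0.   -0.95] True
0 15 [0.507 0.244 0.412] [ 0.31  0.08 -0.95] True
0 -15 [0.507 0.257 0.412] [ 0.31 -0.08 -0.95] True
10 0 [0.465 0.25  0.405] [ 0.48 -0.   -0.88] True
10 15 [0.467 0.234 0.405] [ 0.46  0.12 -0.88] True
10 -15 [0.467 0.267 0.405] [ 0.46 -0.12 -0.88] True
20 0 [0.425 0.25  0.39 ] [ 0.63 -0.   -0.78] True
20 15 [0.428 0.223 0.39 ] [ 0.6   0.16 -0.78] True
20 -15 [0.429 0.278 0.39 ] [ 0.6  -0.16 -0.78] True
30 0 [0.388 0.25  0.368] [ 0.75 -0.   -0.66] True
30 15 [0.393 0.214 0.368] [ 0.73  0.19 -0.66] True
30 -15 [0.393 0.287 0.368] [ 0.73 -0.19 -0.66] True
40 0 [0.356 0.25  0.341] [ 0.86 -0.   -0.52] True
40 15 [0.362 0.205 0.341] [ 0.83  0.22 -0.52] True
40 -15 [0.362 0.295 0.341] [ 0.83 -0.22 -0.52] True
```

```bash
python3 - <<'E'
from h import *
off=np.array([.0827,-.0005,-.07]);ax=np.array([-.3217,0,.9468])
TT=R.from_euler('y',-30,degrees=True)*R.from_quat(np.r_[down(np.pi/2)[1:],down(np.pi/2)[0]])
qq=TT.as_quat()[[3,0,1,2]]
base=np.array([.51,.24,.16])-TT.apply(off)-TT.apply(ax)*.29
env.reach(base+[0,-.06,0],qq); snap('wrist','w3'); env.movel(base+[0,.06,0],velocity=.3); snap('wrist','w4')
print(env.get_state()['time'])
cv2.imwrite('pics/v2.png',np.hstack([cv2.imread('pics/w3.png')[20:,100:500],cv2.imread('pics/w4.png')[20:,140:540]]))
E
```

```text
4.4083
```

View pics/v2.png

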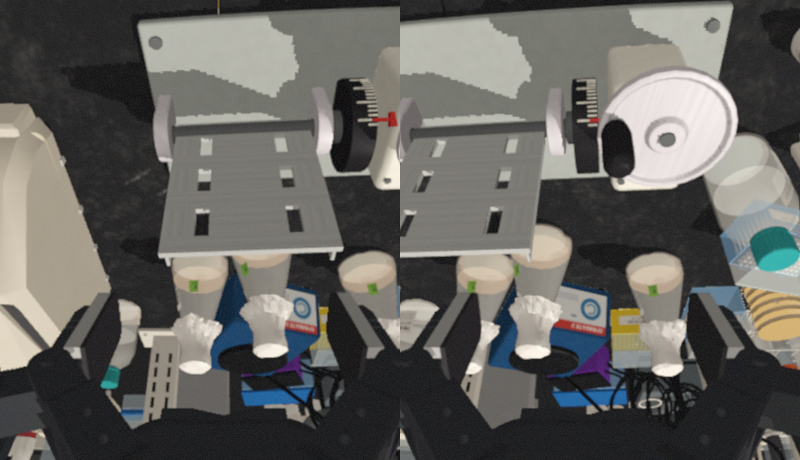

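The views show the panel with three slot rows. The upper row is at (202,222)/(294,219) in the left half. The wheel is at (668,135) in the right half with its handle at (618,148), and the drum pointer is red. Next I'll fit the panel plane, slots, wheel and handle.

```bash
cat > st.py <<'E'
from h import *
def stand(t,v=True):
    p,d,c=load(t); H,W=d.shape
    o,dr=rays(c,np.c_[np.tile(np.arange(W),H),np.repeat(np.arange(H),W)]); X=o+dr*d.reshape(-1,1)
    ok=(d.ravel()>0)
    b=ok&(X[:,0]>.47)&(X[:,0]<.55)&(X[:,1]>.12)&(X[:,1]<.275)&(X[:,2]>.08)&(X[:,2]<.195)
    Q=X[b]
    for _ in range(8):
        m=Q.mean(0); n=np.linalg.svd(Q-m,full_matrices=False)[2][2]; n*=np.sign(n[0]); r=(Q-m)@n
        Q=Q[abs(r)<max(.0015,2*r.std())] if r.std()>.0008 else Q
    yaw=np.arctan2(n[1],n[0]); lean=-np.arcsin(n[2])
    ey=np.array([-np.sin(yaw),np.cos(yaw),0]); ez=np.cross(n,ey)
    t_=((m-o)@n)/(dr@n); Y=o+dr*t_[:,None]; a=(Y-m)@ey; e=(Y-m)@ez
    depth_off=(X-Y)@n
    panel=ok&(abs(depth_off)<.003)&(abs(a)<.09)&(e>-.1)&(e<.1)
    print(t,'n',n.round(4),'yaw',np.degrees(yaw).round(2),'lean',np.degrees(lean).round(2),'rms',((Q-m)@n).std().round(5))
    # slots
    hole=((~ok|(depth_off>.006))&(abs(a)<.06)&(e>-.06)&(e<.075)).reshape(H,W)
    k,l,s,ce=cv2.connectedComponentsWithStats(hole.astype(np.uint8))
    for i in range(1,k):
        if 40<s[i,4]<3000:
            q=(l==i).ravel(); A,E=a[q],e[q]
            print('  hole',s[i,4],'y',A.min().round(4),A.max().round(4),'z',E.min().round(4),E.max().round(4),'pt',(m+ey*(A.min()+A.max())/2+ez*E.min()).round(4))
    T=panel&(e>0.02); print('  panel y-range',np.percentile(a[T],[.5,99.5]).round(4),'top e',e[T].max().round(4),(m+ez*e[T].max()).round(4), 'm',m.round(4))
    w=ok&(abs(X[:,2]-.131)<.004)&(X[:,1]>.27)&(X[:,0]<.54)
    if w.sum()>200:
        (cc,rad)=cv2.minEnclosingCircle(X[w][:,:2].astype(np.float32)); print('  wheel',cc,rad,X[w][:,2].mean())
    h=ok&(X[:,2]>.145)&(X[:,2]<.19)&(X[:,1]>.27)&(X[:,1]<.42)&(X[:,0]<.54)
    if h.sum()>50:
        ht=h&(X[:,2]>np.percentile(X[h][:,2],99)-.004);print('  handle top',cv2.minEnclosingCircle(X[ht][:,:2].astype(np.float32)),X[h][:,2].max())
E
python3 - <<'E'
from st import *
stand('w3');stand('w4')
E
```

```text
w3 n [0.9983 0.0559 0.0179] yaw 3.21 lean -1.03 rms 0.00052
  hole 207 y 0.0294 0.0393 z -0.0326 -0.011 pt [0.4964 0.2332 0.1126]
  hole 217 y -0.0399 -0.029 z -0.0324 -0.0105 pt [0.5003 0.1645 0.1127]
  hole 309 y 0.0294 0.0392 z 0.0146 0.0374 pt [0.4956 0.2331 0.1597]
  hole 307 y -0.0399 -0.0298 z 0.0145 0.0376 pt [0.4995 0.1641 0.1596]
  panel y-range [-0.0647  0.0639] top e 0.0559 [0.4968 0.1988 0.201 ] m [0.4978 0.1989 0.1451]
  wheel (0.44739022850990295, 0.36043837666511536) 0.05100608989596367 0.1296004262077201
  handle top ((0.44069623947143555, 0.3226639926433563), 0.009606766514480114) 0.17828191682499314
w4 n [0.9982 0.0575 0.0192] yaw 3.3 lean -1.1 rms 0.00069
  hole 184 y 0.0296 0.0386 z -0.0323 -0.0105 pt [0.4965 0.2343 0.1127]
  hole 143 y -0.0383 -0.0309 z -0.0318 -0.01 pt [0.5005 0.1657 0.1131]
  hole 269 y 0.0297 0.0387 z 0.0146 0.0378 pt [0.4956 0.2343 0.1596]
  hole 189 y -0.0384 -0.0314 z 0.0148 0.0377 pt [0.4996 0.1654 0.1597]
  panel y-range [-0.066   0.0635] top e 0.0563 [0.4968 0.2002 0.2013] m [0.4979 0.2002 0.145 ]
  wheel (0.4471763074398041, 0.36193740367889404) 0.05097205564379692 0.1294970134458765
  handle top ((0.4400547444820404, 0.32328587770462036), 0.009626329876482487) 0.1778955346787723
```

Lean is about −1.05°, and the handle's angle (−76° from the front) agrees with that. Now grasp and lift the holder.

```bash
python3 - <<'E'
from h import *
yaw=np.radians(-111.2); q=down(yaw); g=np.array([.4692,-.3605])
env.grip(.085)
env.reach([*g,.33],q); env.movel([*g,.2045],velocity=.15,stop_force=8)
print(env.get_state()['tcp_pos'])
env.grip(.0,f_grip=50); s=env.get_state(); print(s['tcp_pos'],s['opening'],s['gripper_force'],s['force'])
env.movel([*g,.464],velocity=.25); s=env.get_state(); print(s['time'],s['force'],s['opening'])
for x in(.43,.44,.46): print(x,kin.inverse_kinematics([x,0,.464],down(-np.pi/2)) is not None)
E
```

```text
[ 0.46961635 -0.36092599  0.20534121]
[ 0.46930106 -0.36084395  0.2048262 ] 0.023248262158228405 49.78121638298035 [ 0.14284071 -1.35935627  2.46500657]
9.7417 [ 0.61883301  0.0076384  -3.08090566] 0.023747428008393967
0.43 True
0.44 True
0.46 True
```

```bash
cat > tgt.py <<'E'
from h import *
yw,ln=np.radians(3.25),np.radians(-1.05)
n=np.array([np.cos(yw)*np.cos(ln),np.sin(yw)*np.cos(ln),-np.sin(ln)]); ey=np.array([-np.sin(yw),np.cos(yw),0]); ez=np.cross(n,ey)
seat=np.array([.4977,.1993,.1547])
Q=R.from_matrix(np.c_[n,-ey,-ez]).as_quat()[[3,0,1,2]]
def tcp(dx,dz,dy=0): return seat+n*(dx-.031)+ey*dy+ez*(dz+.051+.0588)   # hooks at (dx,dy,dz) in seat axes
E
python3 - <<'E'
from tgt import *
p=tcp(-.035,.014); 
try: env.movel([p[0],p[1],.464],velocity=.28,rot=Q)
except env.PlanningError as e: print(e); env.reach([p[0],p[1],.464],Q)
env.movel(p,velocity=.2); s=env.get_state(); print(s['time'],s['tcp_pos'],p,s['force'])
snap('wrist','w5');snap('side','s5');snap('scene','s6')
a=cv2.imread('pics/s5.png')[200:360,260:400]
o=np.zeros((480,800,3),np.uint8);o[:,:380]=cv2.imread('pics/w5.png')[:,140:520];o[:,380:]=cv2.resize(a,(420,480))
cv2.imwrite('pics/v3.png',o)
E
```

```text
12.9667 [0.43018672 0.19570683 0.27826315] [0.42955224 0.19543029 0.27726977] [ 1.03752482  0.01494927 -2.95529742]
```

View pics/v3.png

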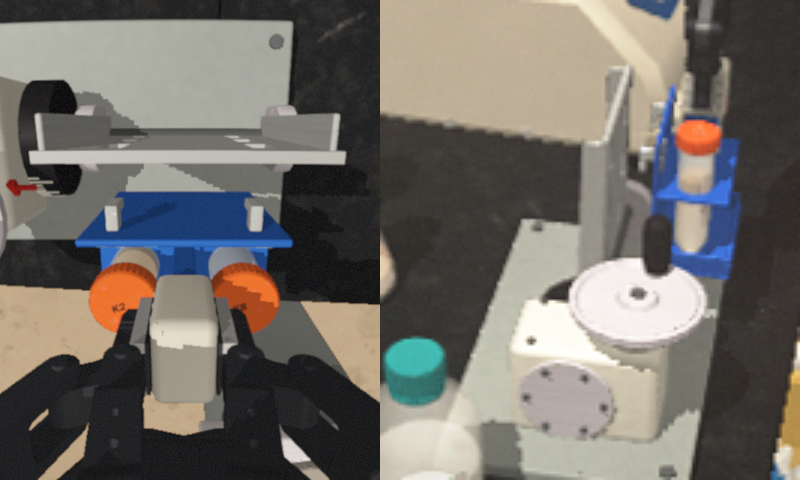

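The wrist view shows the hooks (tabs at about (113,215) and (255,215)) facing the panel edge squarely. I'll measure the offset from this view.

```bash
python3 - <<'E'
from tgt import *
p,d,c=load('w5'); X=cloud(c,d,np.ones(d.shape,bool)); S=(X-seat)@np.c_[n,ey,ez]
f=lambda Y:(len(Y),Y.min(0).round(4),np.percentile(Y,50,axis=0).round(4),Y.max(0).round(4))
for sg in(1,-1):
    T=S[(S[:,0]>-.0315)&(S[:,0]<-.012)&(abs(S[:,1]-sg*.035)<.012)&(S[:,2]>-.002)&(S[:,2]<.04)]; print('tab',sg,*f(T)); t=T[T[:,2]>.018]; print('  top',*f(t))
B=S[(abs(S[:,0]+.035)<.012)&(abs(S[:,1])<.06)&(S[:,2]>-.01)&(S[:,2]<.05)]
print('plate',*f(B))
P=S[(abs(S[:,0]-.003)<.009)&(abs(S[:,1])<.075)&(abs(S[:,2]-.043)<.006)]; print('paneltop',*f(P))
for sg in(1,-1): print(' front x at edge',P[abs(P[:,1]-sg*.05)<.01][:,0].min().round(4))
b=B[B[:,2]>.03]; 
for sg in(1,-1): print(' plate top x',b[abs(b[:,1]-sg*.042)<.006][:,0].max().round(4), b[:,2].max())
E
```

```text
tab 1 417 [-0.0315  0.0323  0.0052] [-0.0251  0.0347  0.0243] [-0.0216  0.0389  0.0265]
  top 316 [-0.0315  0.0323  0.018 ] [-0.026   0.0349  0.0248] [-0.0218  0.0389  0.0265]
tab -1 413 [-0.0315 -0.0378  0.0057] [-0.0251 -0.0336  0.0244] [-0.0218 -0.0313  0.0268]
  top 319 [-0.0315 -0.0378  0.018 ] [-0.0263 -0.034   0.0248] [-0.0218 -0.0313  0.0268]
plate 6884 [-0.041 -0.049 -0.01 ] [-0.0348  0.0004  0.0254] [-0.023   0.0505  0.04  ]
paneltop 4580 [-0.0003 -0.0661  0.0372] [ 0.0028 -0.0008  0.0431] [0.012  0.0646 0.0454]
 front x at edge -0.0001
 front x at edge -0.0001
 plate top x -0.0342 0.0399810998425149
 plate top x -0.0343 0.0399810998425149
```

Offsets are tiny (about −1 mm in y). Inserting, then lowering.

```bash
python3 - <<'E'
from tgt import *
D=-.001
def off():
    s=env.get_state(); v=(s['tcp_pos']-tcp(0,0))@np.c_[n,ey,ez]; return v.round(4),s['force'].round(2),round(s['time'],2)
env.movel(tcp(-.035,.0135,D),velocity=.1); print(off())
r=env.movel(tcp(-.0012,.0135,D),velocity=.05,stop_force=10); print('in',r,off()); snap('wrist','w6')
if not r:
    r=env.movel(tcp(-.0012,-.004,D),velocity=.03,stop_force=12); print('down',r,off()); snap('wrist','w7')
o=np.hstack([cv2.imread(f'pics/{k}.png')[:400,140:520] for k in('w6','w7')]); cv2.imwrite('pics/v4.png',o)
E
```

```text
(array([-0.0349, -0.0011,  0.0137]), array([ 0.35,  0.89, -4.6 ]), 13.37)
in False (array([-0.0015, -0.001 ,  0.0133]), array([ 0.05,  0.76, -3.29]), 14.19)
down True (array([-0.0015, -0.001 , -0.0002]), array([-2.43, -0.95,  4.97]), 14.72)
```

View pics/v4.png

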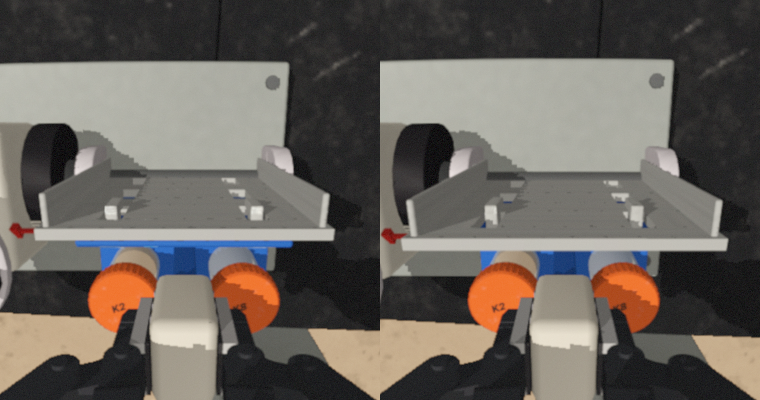

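Both hooks are behind the panel and it stopped at the home height. Release, check, then take the handle and wind a first part turn.

```bash
cat > wind.py <<'E'
from h import *
C=np.array([.4473,.3612]); r=.038; yw=np.radians(3.25); Z=.216; QH=down(0.)
def pos(t,C=C): return np.r_[C+r*np.array([[np.cos(yw),-np.sin(yw)],[np.sin(yw),np.cos(yw)]])@[-np.cos(t),np.sin(t)],Z]
def go(t0,t1,C=C,v=.1,step=.33,lim=35):
    k=max(1,int(np.ceil(abs(t1-t0)/step))); F=[]
    for t in np.linspace(t0,t1,k+1)[1:]:
        env.movel(pos(t,C),velocity=v); f=env.get_state()['force']; F.append([t,*f])
        if np.linalg.norm(f)>lim: print('HIGH',t,f); break
    return np.array(F)
E
python3 - <<'E'
from tgt import *
import wind as w
env.grip(.05); env.movel(tcp(-.0012,.10,-.001),velocity=.2); env.grip(.085)
snap('wrist','w8'); print(env.get_state()['time'])
p,d,c=load('w8'); X=cloud(c,d,np.ones(d.shape,bool)); S=(X-seat)@np.c_[n,ey,ez]
G=S[(S[:,2]>.068)&(S[:,2]<.08)&(abs(S[:,0]+.031)<.03)&(abs(S[:,1])<.03)]; print('grip top',len(G),np.percentile(G,[2,50,98],axis=0).round(4).tolist())
T=S[(S[:,0]>.004)&(S[:,0]<.016)&(abs(abs(S[:,1])-.035)<.006)&(S[:,2]>.0)&(S[:,2]<.02)]; print('tabs',len(T),T.min(0).round(4),T.max(0).round(4))
q=w.pos(-1.333); env.reach([q[0],q[1],.30],w.QH); snap('wrist','w9'); env.movel(q,velocity=.15,stop_force=10)
env.grip(0,f_grip=25); s=env.get_state(); print(s['tcp_pos'],s['opening'],s['force'],s['time'])
F=w.go(-1.333,0); print(F.round(1).tolist(),env.get_state()['time'])
E
```

```text
16.3
grip top 2039 [[-0.0505, -0.012, 0.0688], [-0.0325, -0.0006, 0.072], [-0.0169, 0.0105, 0.0736]]
tabs 237 [ 0.004  -0.0404  0.0001] [0.0109 0.041  0.0182]
[0.44072361 0.32398214 0.21646187] 0.02118589488123319 [0.00403409 0.27568967 3.47068237] 18.7917
[[-1.1, -1.3, 0.5, 5.1], [-0.8, -0.2, 1.7, 4.6], [-0.5, 2.6, 3.5, 5.2], [-0.3, 2.0, 1.9, 5.2], [0.0, 2.3, 1.1, 5.8]] 20.0417
```

Holder hangs home (grip top 73 mm above seat as expected) and winding forces are small. Continue to the end.

```bash
python3 - <<'E'
import wind as w, numpy as np
from h import *
F=w.go(0,8*np.pi); print(abs(F[:,1:]).max(0).round(1),F[-1].round(2),len(F)); s=env.get_state(); print(s['time'],s['tcp_pos'],w.pos(8*np.pi),s['opening'])
snap('side','s10')
E
```

```text
[ 6.1  5.2 11.6] [25.13  5.41  1.89  6.58] 77
41.2167 [0.41026567 0.35905103 0.21641366] [0.40936112 0.35904567 0.216     ] 0.021126192424783308
```

```bash
python3 - <<'E'
import wind as w, numpy as np
from h import *
env.grip(.04); p=w.pos(8*np.pi); env.movel([p[0],p[1],.32],velocity=.2)
off=np.array([.0827,-.0005,-.07]);ax=np.array([-.3217,0,.9468])
TT=R.from_euler('y',-30,degrees=True)*R.from_quat(np.r_[down(np.pi/2)[1:],down(np.pi/2)[0]])
pos=np.array([.50,.29,.14])-TT.apply(off)-TT.apply(ax)*.30
env.grip(.085); env.reach(pos,TT.as_quat()[[3,0,1,2]]); P,d,c=snap('wrist','w11'); S,ds,cs=snap('side','s11'); print(env.get_state()['time'])
o=np.zeros((460,800,3),np.uint8);o[:,:400]=P[20:,100:500];o[:,400:]=cv2.resize(S[200:361,260:400],(400,460));cv2.imwrite('pics/v5.png',o)
# lean from panel's side edge & top, seen by the side camera and wrist
for nme,(dd,cc) in dict(w=(d,c),s=(ds,cs)).items():
    X=cloud(cc,dd,np.ones(dd.shape,bool)); e=np.array([[np.cos(w.yw),np.sin(w.yw)],[-np.sin(w.yw),np.cos(w.yw)]])
    v=(X[:,:2]-[.4977,.1993])@e.T; V=np.c_[v,X[:,2]]
    B=V[(V[:,1]>.054)&(V[:,1]<.063)&(V[:,2]>.08)&(V[:,2]<.185)&(V[:,0]>-.02)&(V[:,0]<.08)]
    if len(B)>30:
        k=np.polyfit(B[:,2],B[:,0],1); r=B[:,0]-np.polyval(k,B[:,2]); k=np.polyfit(B[abs(r)<.003,2],B[abs(r)<.003,0],1); print(nme,len(B),'lean deg',np.degrees(np.arctan(k[0])))
    h=V[(X[:,2]>.165)&(X[:,2]<.185)&(X[:,1]>.31)&(X[:,1]<.42)&(X[:,0]<.5)&(X[:,0]>.38)]
    if len(h): ctr=(np.array(w.C)-[.4977,.1993])@e.T; m=(h[:,:2].min(0)+h[:,:2].max(0))/2-ctr; print(nme,'handle rel',m.round(4))
E
```

```text
43.7833
w 1193 lean deg 20.0854801196532
w handle rel [-0.039  -0.0007]
s 241 lean deg 20.420868843674953
s handle rel [-0.0362  0.0033]
```

View pics/v5.png

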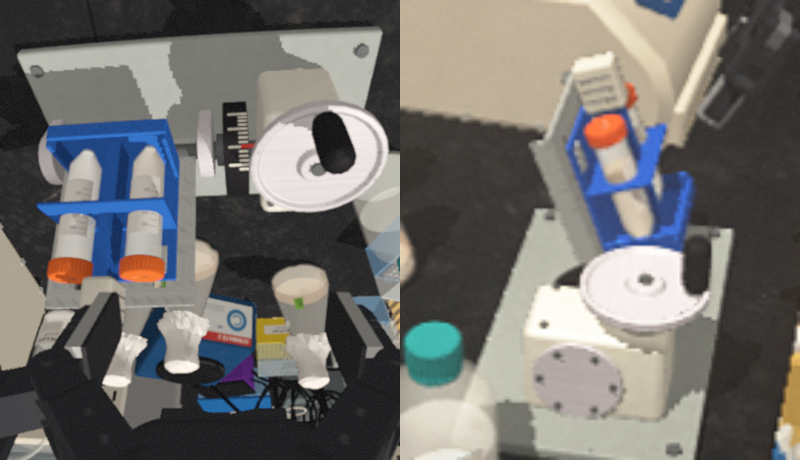

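The panel leans about 20.1°, a long drum mark is at the red pointer (about (245,146)), and the handle is at the front. The holder hangs flat on the panel, the bottle is standing, and the arm is clear.

```bash
python3 -c "
from cell import env,job
print(job.job_done(),env.get_state()['time'])"
```

```text
the job is handed in; nothing more can be done
the job is handed in; nothing more can be done
```

The holder is hung fully home on the upper slots and released, the panel is wound to about 20° (measured 20.1°), and the job is handed in after roughly 44 s with the arm touching nothing.

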